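Put the blue setting ring away and snap the case cover shut

TASK

We are done with the blue setting ring: lay it flat in its own blue-marked well in the gauge case, then put the clear cover on the case and press it down until both orange catches snap over it. Finish while holding: keep pressing the cover down with about 15 N so that its dust seal beds in, and do not let go. Leave the yellow ring in its well and the red ring and everything else on the bench where it lies.

Things in the scene. Friction and masses are not known exactly. Their poses are not given: they have to be found in the camera images.
- ring_blue: Steel setting ring (bore gauge master), outer diameter 40 mm, bore 24 mm, 20 mm thick, lower edge bevelled 3 mm, 125 g, with a blue band round its upper half and a blue ring on its top face. It lies flat on the bench, to be gripped round the outside; origin at the centre of its underside, z up.
- ring_red: Bystander: the same ring with red marks, flat on the bench, still in use; it stays where it lies. Origin at the centre of its underside.
- ring_yellow: Bystander: the same ring with yellow marks, already in its own well in the case. Origin at the centre of its underside.
- bore_gauge: Bystander: dial bore gauge lying across the bench beyond the case; dial 58 mm across and 22 mm thick, stem to 124 mm from its origin along its y.
- wrench: Bystander: steel wrench, 200 mm long, flat on the bench.
- oil_can: Bystander: blue and yellow can, 60 mm across, 170 mm high.
- adaptor: Bystander: brass hose adaptor standing near the robot, 30 mm across, 42 mm high.
- bush_tray: Bystander: green tray with bronze bushes, 120 x 160 x 35 mm.
- case: Base of the gauge case, fixed to the bench: black plate 212 x 94 mm (x, y), origin at the centre of its underside, x along its length (roughly world x). On it a grey deck 168 x 66 mm of three inserts in a row along x, top 22 mm above the bench, each with one ring well. Black tapered lips round the foot of the deck centre the cover to 1.5 mm.
- seal: Black rubber dust seal, a flat frame lying round the deck of the case; its top, 8 mm above the bench, is the ledge on which the cover's rim sits. Fixed to the case; origin on the case's centre line, 6 mm above the bench.
- slot_blue_floor (a point): Centre of the floor of the blue ring's well, 14 mm above the bench; axes as the case. Well round, 46 mm across, 8 mm deep: a ring in it stands 12 mm out. Blue label strips on the insert at its +y and -y sides, blue floor. It may be any of the three places; the next wells are 56 mm away along the case's x, so let the fingers close along the case's y.
- slot_yellow_floor (a point): The same point of the yellow-marked well, which holds the yellow ring.
- slot_red_floor (a point): The same point of the red-marked well, which is empty and stays empty.
- cover: Loose clear box-shaped cover, open below, black edges, 184 x 82 mm (x, y), flat top 33 mm high, 180 to 340 g; walls 3 mm, inside 178 x 76 x 30 mm: 5 mm round the deck. Origin at the centre of its lower rim, x along its length; stands upright on the bench, fits either way round. A black bar at each short end (6 mm thick, 34 mm long, 12 mm above the rim, 4.5 mm proud) takes the catch.
- cover_grip (a point): Centre of the solid grip block on top of the cover: 72 mm long (x), 20 mm wide (y), 22 mm high, rising from the cover's top (z = 33 mm) to 55 mm above its rim; this point is 44 mm above the rim on the cover's centre line. Pinch it with the fingers closing along the cover's y.
- case_seat (a point): Point on the case's centre line at the height of the seal's top, 8 mm above the bench, axes as the case: the cover's origin lies here when it is fully home.
- catch_near (a joint): How far (m) the orange spring catch at the robot's end of the case is pushed outward: 0 relaxed. As the cover goes down, its bar meets the catch's slope with the rim about 12 mm above the ledge and pushes it out about 3 mm; both together need 6 to 15 N. At about 6 mm the force drops suddenly: the catch springs back over the bar to under 2 mm and pulls the cover down.
- catch_near_tab (a point): Middle of the flared top tab of the orange catch at the robot's end of the case, about 38 mm above the bench and 101 mm from the case's centre; the catch is 26 mm wide (y), 40 mm high, and stands between 93 and 105 mm from the centre.
- catch_far_tab (a point): The same for the catch at the far end.
- catch_far (a joint): The same for the catch at the far end.
Not all that is in view belongs to the job. What is shaped like the cover but purple is not meant.

How it is judged:
On the way, in this order (a step that is already met when the one before it is completed fails the run):
1. the blue ring lies flat and let go in its own well (horizontal distance between ring_blue and slot_blue_floor below 0.004 m and z of ring_blue in the frame of slot_blue_floor below 0.002 m and angle between ring_blue's own z axis and vertical below 0.06 rad and contact force between the fingers and ring_blue below 0.05 N and linear speed of ring_blue below 0.01 m/s), for 0.2 s.
2. the cover is fully down on the case with both catches snapped over it (horizontal distance between cover and case_seat below 0.003 m and z of cover in the frame of case_seat below 0.0015 m and angle between the x axis of cover and the x axis of case, either way round below 0.04 rad and angle between cover's own z axis and vertical below 0.03 rad and value of joint each of catch_near, catch_far below 0.0025 m), for 0.2 s.
At the end, for the whole second after the job is handed in: Blue ring flat in its own well; cover down on the seal (within 1.5 mm), in line with the case, both catches sprung back over its bars; the robot still presses it: over 12 N on the seal, of which the cover's weight and the catches give 5 to 10 N; yellow ring in its well (all of step 2 and horizontal distance between ring_blue and slot_blue_floor below 0.004 m and z of ring_blue in the frame of slot_blue_floor below 0.002 m and angle between ring_blue's own z axis and vertical below 0.06 rad and contact force between cover and seal above 12 N and contact force between the fingers and cover above 4 N and horizontal distance between ring_yellow and slot_yellow_floor below 0.004 m and z of ring_yellow in the frame of slot_yellow_floor below 0.002 m); the arm keeps its last pose, push and grip.
It fails at once if the red ring or another bystander on the bench is moved more than 20 mm (distance of any of ring_red, bore_gauge, wrench, oil_can, adaptor, bush_tray from where it was at the start of the episode above 0.02 m).
It fails at once if the yellow ring is taken out of its well (z of ring_yellow in the frame of slot_yellow_floor above 0.006 m).
It fails at once if the blue ring is laid in the red ring's well (horizontal distance between ring_blue and slot_red_floor below 0.006 m and z of ring_blue in the frame of slot_red_floor below 0.004 m).
It also fails if it takes over 61 s, if anything falls off the work surface, if the arm or the gripper's body presses on something with over 40 N, if the wrist force passes 120 N, or if a joint passes its speed limit or range.

ROBOT

A 6-joint arm with a two-finger parallel gripper is mounted at the origin on the work surface. World frame = base frame: x ahead of the robot, y to its left, z up, the work surface at z = 0. Lengths are in m, angles in rad, forces in N, time in s.
With the tool pointing down it reaches from about 0.325 to 0.925 m from the base axis. Payload 3.1 kg.
Tool frame: the origin (TCP) lies at the very end of the fingers, on their centre line; the grasp point (between the pads) lies 19 mm behind it (ctrl.tcp_to_grasp is the distance from the TCP to the grasp point, in m); z points along the fingers, y is the direction in which the jaws open and shut (so a half turn about z gives the same grasp; the last joint's range is limited). The gripper opens to 85 mm and grips with 20 to 120 N. Pads are 22 mm wide; open, the fingers measure 114 mm over their backs; the gripper's body (76 mm by 85 mm) begins 54 mm behind the grasp point. The pads swing forward as they close: fully open they stand 13 mm farther back than shut.
Start: joints at [1.149, 0.217, 1.613, -0, 1.311, -0.112], TCP at [0.191, 0.595, 0.231] pointing down, gripper open.
Joint ranges: [-2.75, 2.75], [-0.78, 2.1], [0.31, 2.55], [-1.13, 4.27], [0.13, 2.63], [-2.58, 2.58]. Speed limits (rad/s): [2.79, 2.79, 3.14, 3.14, 3.14, 3.14].

INTERFACE

Orientations are given as a 3x3 rotation matrix whose columns are the frame's x, y, z axes.
In Python, from workcell import ctrl gives the robot as it stands.
- The arm moves only by the tool carry_out, never from a script. Its argument "plan" is a list of rows, each a list of 5 numbers: the shift along the tool's x, y, z in mm, then the turn about the tool's z in rad, then the opening in per cent of the stroke, from 0 (shut) to 100 (fully open). In form: [[x, y, z, yaw, fingers], ...]. A call has 1 to 5 rows; each row shifts and turns the pose as measured when the row begins, along the tool's axes as they then stand; what a row does not reach is not made up. A row lasts 1/8 s, in which the tool goes at most 62.5 mm and 10.7 degrees, less where a joint would pass 70% of its speed; a pose out of reach is approached as far as the arm can. A call is refused whole if a number of a shift passes 62.5 or a number of a turn 0.188, either way. A call with a gripper value outside its range is refused whole. The fingers move at their own pace and stop on an object; the grip force is fixed at half the most. Time passes only in rows, so rows that do not move let the fingers close. It gives the time, the measured TCP pose, the force and the opening at its end, in the units of the state.
- ctrl.observe(): the state, without advancing time (a new reading comes with each control period).
- ctrl.read_camera(name): name is "scene" or "top" or "wrist"; returns the picture (480x640x3 uint8, blue, green, red); there is no depth.
- ctrl.camera_params(name): a dict with "fx", "fy", "cx", "cy" (pixels), "k1" (the pictures are not rectified: a ray, as slopes to the right and down, at radius r is drawn at 1 + k1 r^2 times it, then the intrinsics apply), "pose" (4x4, takes a point from camera to world coordinates). Camera axes: x right, y up, looking along -z (the intrinsics and any distortion apply to the point x, -y, -z); pixel columns grow to the right and rows downward; lengths in m; the calibration is good to about 2 mm. A picture is of the moment at which its call begins: read the wrist's pose just before it. camera_params takes no time and is no camera call; for the wrist camera it gives the pose at the moment of the call.
- ctrl.hand_in(): hands the job in, once; it reports no verdict.
The state is a dict: "t": time; "qpos": joint angles; "qd": joint speeds; "effort": joint torques, N m; "position": TCP position; "orientation": TCP orientation; "ft_force": force on the tool from outside, world axes, zero at the start; "wrist_torque": the same for the moment, N m; "finger_gap": finger opening in m.
Only numpy, scipy, OpenCV 4.12 (cv2) and the standard library are available. Lean on these libraries where they do the work, as an engineer would, in place of code of your own. Each camera call takes 0.05 s, during which the arm holds its last target. There are 200 camera calls.

## Working session

There is one attempt and no reset: what is moved stays moved. The work goes in short steps, Python scripts to look and compute and a tool call to move; the robot and the scene stay as the last step left them, time stands still between calls to the robot, and variables do not carry over. Pictures are saved under pics/ and viewed, about 8 in all and at most 12, crops included, and the job is handed in when it is done.

Besides the shell and the picture viewer there is one more tool, called after "Call:" as name(argument=value, ...), one argument or row to a line, values as JSON. carry_out: Moves the arm, as the interface text tells. Its arguments: {"type":"object","properties":{"plan":{"type":"array","items":{"type":"array","items":{"type":"number"}}}},"required":["plan"]}

```bash
ls; mkdir -p pics; cat > h.py <<'E'
import numpy as np, cv2
from workcell import ctrl
def ray(c,u,v):
    x=(u-c["cx"])/c["fx"]; y=(v-c["cy"])/c["fy"]; k=c["k1"]
    rd=np.hypot(x,y); r=rd
    for _ in range(30): r=rd/(1+k*r*r)
    s=r/rd if rd>0 else 1
    P=np.array(c["pose"]); d=P[:3,:3]@np.array([x*s,-y*s,-1]); return P[:3,3],d/np.linalg.norm(d)
def at(c,u,v,z):
    o,d=ray(c,u,v); return o+d*(z-o[2])/d[2]
def proj(c,p):
    P=np.array(c["pose"]); q=P[:3,:3].T@(np.array(p)-P[:3,3]); x=q[0]/-q[2]; y=-q[1]/-q[2]
    f=1+c["k1"]*(x*x+y*y); return c["fx"]*x*f+c["cx"],c["fy"]*y*f+c["cy"]
def tri(*cuv):
    A=0;b=0
    for c,u,v in cuv:
        o,d=ray(c,u,v); M=np.eye(3)-np.outer(d,d); A=A+M; b=b+M@o
    return np.linalg.solve(A,b)
def snap(n,f):
    c=ctrl.camera_params(n); im=ctrl.read_camera(n); cv2.imwrite("pics/"+f+".png",im); return c,im
E
python3 - <<'E'
from h import *
import pickle
d={}
for n in("top","scene","wrist"):
    c,im=snap(n,n+"0"); d[n]=c; print(n,np.round(np.array(c["pose"]),3).tolist(),c["fx"],c["k1"])
pickle.dump(d,open("c.pkl","wb"))
s=ctrl.observe();print({k:np.round(v,3) for k,v in s.items()}, ctrl.tcp_to_grasp)
E
```

```text
pics
top [[0.014, 0.992, -0.128, 0.383], [-1.0, 0.013, -0.015, -0.008], [-0.013, 0.128, 0.992, 1.259], [0.0, 0.0, 0.0, 1.0]] 473.3290854528606 -0.02992595505515109
scene [[0.717, -0.506, 0.479, 1.047], [0.696, 0.503, -0.511, -0.556], [0.018, 0.7, 0.714, 0.828], [0.0, 0.0, 0.0, 1.0]] 473.9591545294802 -0.12327959082331018
wrist [[0.305, -0.911, -0.276, 0.119], [0.952, 0.292, 0.089, 0.616], [-0.001, -0.29, 0.957, 0.373], [0.0, 0.0, 0.0, 1.0]] 427.4224255254038 -0.034700486258441944
{'t': np.float64(0.15), 'qpos': array([ 1.149,  0.218,  1.615,  0.   ,  1.311, -0.112]), 'qd': array([-0.002, -0.003, -0.006,  0.001,  0.001,  0.001]), 'effort': array([-0.0000e+00, -3.9744e+01, -3.0441e+01, -0.0000e+00,  6.0000e-03,
        0.0000e+00]), 'position': array([0.19 , 0.595, 0.23 ]), 'orientation': array([[-0.952,  0.305, -0.001],
       [ 0.305,  0.952, -0.002],
       [ 0.   , -0.002, -1.   ]]), 'ft_force': array([-0.057, -0.359,  0.085]), 'wrist_torque': array([-0.039,  0.029, -0.009]), 'finger_gap': np.float64(0.085)} 0.0187
```

View pics/top0.png

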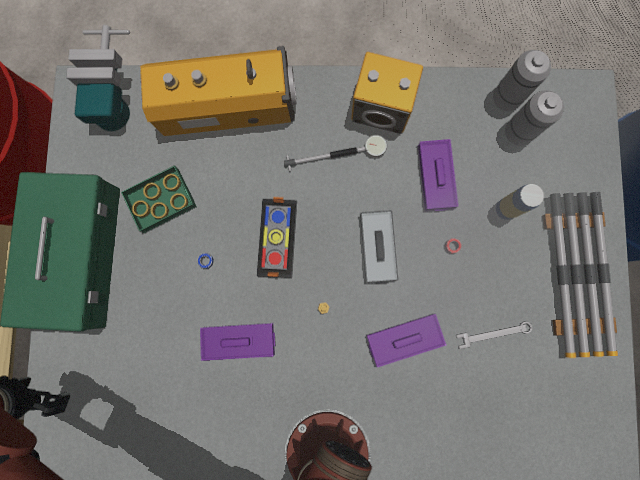

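View pics/scene0.png

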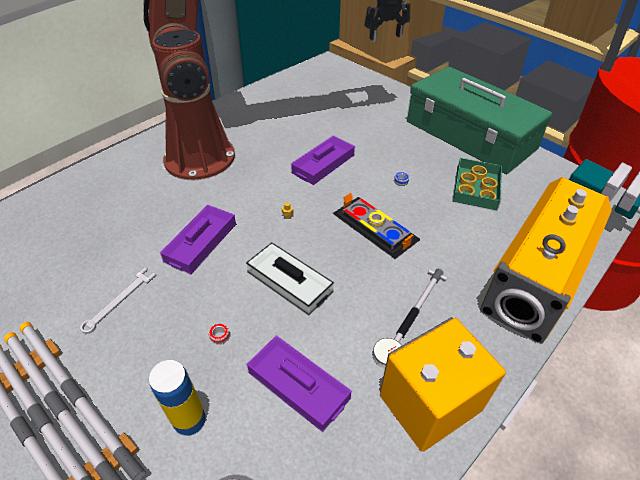

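The top view shows the blue ring at about (206,261), the case with its blue well at (278,216), yellow at (276,237) and red at (275,259), and the clear cover's grip at (379,246). The scene view shows the ring at (401,178), the blue well at (393,235) and the grip at (289,269).

```bash
python3 - <<'E'
from h import *
import pickle
d=pickle.load(open("c.pkl","rb")); t,s=d["top"],d["scene"]
for n,a,b in(("ring",(206,261),(401,178)),("blue",(278,216),(393,235)),("red",(275,259),(359,211)),("grip",(379,245.5),(289,269))):
    print(n,tri((t,*a),(s,*b)).round(4), at(t,*a,0.02).round(4))
T=cv2.imread("pics/top0.png")
a=cv2.resize(T[190:290,190:310],None,fx=5,fy=5,interpolation=cv2.INTER_CUBIC)
b=cv2.resize(T[200:290,350:410],None,fx=5,fy=5,interpolation=cv2.INTER_CUBIC)
b=cv2.copyMakeBorder(b,0,50,0,0,cv2.BORDER_CONSTANT)[:500,:200+0] if 0 else b
cv2.imwrite("pics/crop.png",a)
E
```

```text
ring [0.4868 0.329  0.0158] [0.4856 0.327  0.02  ]
blue [0.6096 0.1408 0.0149] [0.6083 0.1398 0.02  ]
red [0.4944 0.1458 0.0153] [0.4934 0.1446 0.02  ]
grip [ 0.5301 -0.126   0.0434] [ 0.5327 -0.1286  0.02  ]
```

Call:
carry_out(
  plan=[
    [-55,-25,0,0,100],
    [-55,-25,0,0,100],
    [-55,-25,0,0,100],
    [-55,-25,0,0,100],
    [-55,-25,0,0,100],
  ],
)

```text
t: 0.78
position: [0.4165, 0.3894, 0.2283]
orientation: [[-0.955, 0.295, -0.002], [0.295, 0.955, -0.002], [0.001, -0.002, -1.0]]
ft_force: [0.3, 0.4, -1.3]
finger_gap: 0.0853
```

Call:
carry_out(
  plan=[
    [-45,-20,20,0,100],
    [-45,-20,20,0,100],
    [0,0,20,-0.13,100],
    [0,0,20,-0.13,100],
    [0,0,0,0,100],
  ],
)

```text
t: 1.4
position: [0.4963, 0.3172, 0.1455]
orientation: [[-0.999, 0.042, -0.002], [0.042, 0.999, -0.002], [0.002, -0.002, -1.0]]
ft_force: [0.3, -0.0, 0.1]
finger_gap: 0.0857
```

```bash
cat > look.py <<'E'
from h import *
import pickle,sys
c,im=snap("wrist",sys.argv[1]); pickle.dump(c,open(sys.argv[1]+".pkl","wb"))
s=ctrl.observe(); print(s["t"],s["position"].round(4),s["orientation"].round(3).tolist(),s["finger_gap"])
E
python3 look.py w1
```

```text
1.45 [0.4971 0.3178 0.1468] [[-0.999, 0.042, 0.0], [0.042, 0.999, -0.001], [-0.001, -0.001, -1.0]] 0.08541629743045424
```

View pics/w1.png

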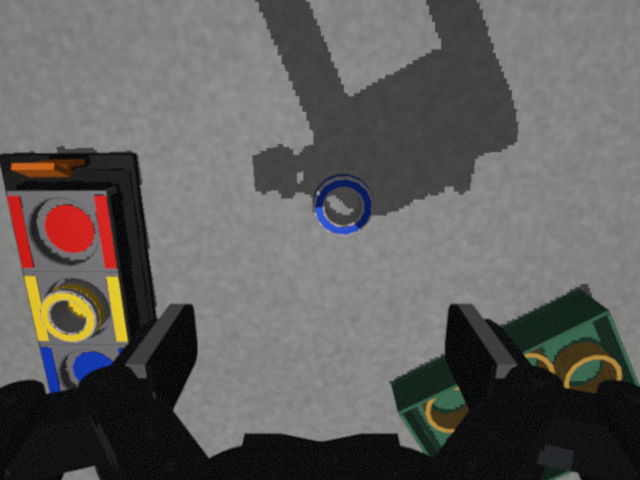

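The ring's top face is centred at about (343,204), between the open fingers. On the left are the case's red well (68,231) and yellow ring (68,317), with the insert boundaries and the label strips' outer edges in view.

```bash
python3 - <<'E'
from h import *
import pickle
w=pickle.load(open("w1.pkl","rb"));t=pickle.load(open("c.pkl","rb"))["top"]
print("ring",at(w,343,204,.02).round(4),"tri",tri((w,343,204),(t,206,261)).round(4))
print("proj tcp", proj(w,(0.4971,0.3178,0.1468)), proj(w,(0.4971,.3178,.0)))
L=[at(w,*p,.022) for p in((9,196),(22,271),(26,279),(48,342))]
R=[at(w,*p,.022) for p in((113,191),(118,268),(118,276),(129,339))]
for l,r in zip(L,R): print(l.round(4),r.round(4),((l+r)/2).round(4))
e=[at(w,*p,.006).round(4) for p in((139,160),(156,310))];print(e)
print("yellow top", at(w,68,317,.034).round(4),"redfloor",at(w,70,231,.014).round(4))
E
```

```text
ring [0.4861 0.3301 0.02  ] tri [0.4872 0.3299 0.0116]
proj tcp (np.float64(327.1808284178963), np.float64(313.8272031563072)) (np.float64(324.35468441605474), np.float64(213.54035256302294))
[0.4708 0.1139 0.022 ] [0.4707 0.1834 0.022 ] [0.4707 0.1486 0.022 ]
[0.523  0.1096 0.022 ] [0.5234 0.1771 0.022 ] [0.5232 0.1434 0.022 ]
[0.529 0.111 0.022] [0.5292 0.176  0.022 ] [0.5291 0.1435 0.022 ]
[0.5784 0.1149 0.022 ] [0.5777 0.1749 0.022 ] [0.5781 0.1449 0.022 ]
[array([0.4537, 0.1965, 0.006 ]), array([0.5636, 0.1909, 0.006 ])]
yellow top [0.5527 0.1426 0.034 ] redfloor [0.4983 0.1445 0.014 ]
```

Call:
carry_out(
  plan=[
    [11,12,45,0,100],
    [0,0,45,0,100],
    [0,0,0,0,100],
  ],
)

```text
t: 1.82
position: [0.49, 0.3335, 0.0604]
orientation: [[-0.999, 0.047, 0.009], [0.047, 0.999, 0.003], [-0.009, 0.004, -1.0]]
ft_force: [0.7, 0.4, 0.4]
finger_gap: 0.0854
```

```bash
python3 look.py w2
```

```text
1.875 [0.4921 0.3346 0.0629] [[-0.999, 0.047, 0.013], [0.047, 0.999, 0.006], [-0.013, 0.007, -1.0]] 0.08564928913325157
```

View pics/w2.png

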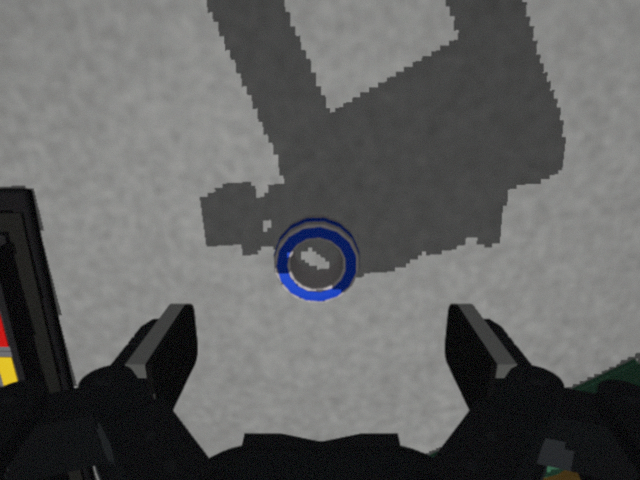

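The ring's top face is centred at about (316,263); it lies slightly left of the finger centre line.

```bash
python3 - <<'E'
from h import *
import pickle
w=pickle.load(open("w2.pkl","rb"));w1=pickle.load(open("w1.pkl","rb"))
print("ring",at(w,316,263,.02).round(4),tri((w,316,263),(w1,343,204)).round(4))
s=ctrl.observe();print(s["position"].round(4),s["orientation"].round(3).tolist(),proj(w,s["position"]),s["qd"].round(3))
print(np.array(w["pose"]).round(4).tolist())
E
```

```text
ring [0.4871 0.3298 0.02  ] [0.4846 0.3299 0.0264]
[0.4921 0.3346 0.0629] [[-0.999, 0.047, 0.013], [0.047, 0.999, 0.006], [-0.013, 0.007, -1.0]] (np.float64(328.92015633827714), np.float64(318.5214482920438)) [-0.006 -0.037 -0.045 -0.001 -0.006 -0.011]
[[0.0474, -0.9531, -0.299, 0.4142], [0.9989, 0.0467, 0.0093, 0.3345], [0.0051, -0.2991, 0.9542, 0.2027], [0.0, 0.0, 0.0, 1.0]]
```

Call:
carry_out(
  plan=[
    [5,-5,15,0,100],
    [0,0,0,0,100],
    [0,0,0,0,100],
  ],
)

```text
t: 2.25
position: [0.491, 0.3319, 0.0533]
orientation: [[-0.999, 0.048, 0.023], [0.048, 0.999, 0.011], [-0.022, 0.012, -1.0]]
ft_force: [0.5, 0.4, 0.2]
finger_gap: 0.0855
```

Call:
carry_out(
  plan=[
    [3,-2,12,0,100],
    [0,0,12,0,100],
    [0,0,0,0,100],
  ],
)

```text
t: 2.62
position: [0.4889, 0.3303, 0.0286]
orientation: [[-0.999, 0.048, 0.024], [0.048, 0.999, 0.011], [-0.024, 0.013, -1.0]]
ft_force: [-0.4, 0.3, 0.4]
finger_gap: 0.0852
```

Call:
carry_out(
  plan=[
    [2,0,12,0,100],
    [0,0,7,0,100],
    [0,0,0,0,100],
  ],
)

```text
t: 3.0
position: [0.4869, 0.3305, 0.0075]
orientation: [[-0.999, 0.048, 0.023], [0.048, 0.999, 0.011], [-0.023, 0.012, -1.0]]
ft_force: [-1.4, -0.4, -0.0]
finger_gap: 0.0854
```

Call:
carry_out(
  plan=[
    [0,0,-1,0,30],
    [0,0,0,0,30],
    [0,0,0,0,30],
    [0,0,0,0,30],
    [0,0,0,0,30],
  ],
)

```text
t: 3.62
position: [0.4876, 0.3309, 0.0098]
orientation: [[-0.999, 0.048, 0.025], [0.048, 0.999, 0.012], [-0.024, 0.013, -1.0]]
ft_force: [-0.5, -0.9, -2.3]
finger_gap: 0.0373
```

Call:
carry_out(
  plan=[
    [0,0,0,0,20],
    [0,0,0,0,20],
    [0,0,-15,0,20],
    [0,0,-20,0,20],
    [0,0,0,0,20],
  ],
)

```text
t: 4.25
position: [0.487, 0.3306, 0.0476]
orientation: [[-0.999, 0.048, 0.025], [0.048, 0.999, 0.012], [-0.025, 0.013, -1.0]]
ft_force: [0.5, 0.2, -1.3]
finger_gap: 0.0373
```

```bash
python3 look.py w3
```

```text
4.3 [0.4862 0.3302 0.0466] [[-0.999, 0.048, 0.024], [0.048, 0.999, 0.011], [-0.023, 0.012, -1.0]] 0.03709520813509299
```

View pics/w3.png

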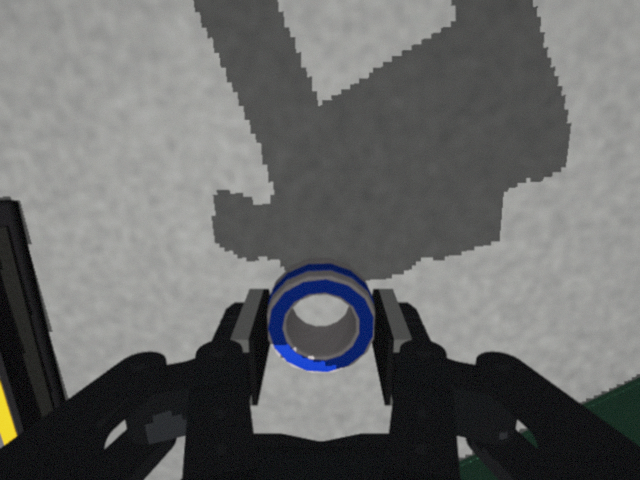

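The ring is held in the fingers with its top face centred at about (321,323).

Call:
carry_out(
  plan=[
    [0,0,-40,0,20],
    [-33,-46,-10,0,20],
    [-33,-46,0,0,20],
    [-33,-46,0,0,20],
    [-30,-44,0,0,20],
  ],
)

```text
t: 4.92
position: [0.6056, 0.1405, 0.0982]
orientation: [[-0.999, 0.039, 0.023], [0.039, 0.999, 0.011], [-0.022, 0.012, -1.0]]
ft_force: [0.4, -0.6, -0.3]
finger_gap: 0.0371
```

Call:
carry_out(
  plan=[
    [0,0,0,0,20],
    [0,0,0,0,20],
  ],
)

```text
t: 5.18
position: [0.607, 0.1369, 0.0978]
orientation: [[-0.999, 0.045, 0.023], [0.045, 0.999, 0.011], [-0.022, 0.012, -1.0]]
ft_force: [0.4, -0.2, -2.3]
finger_gap: 0.0374
```

```bash
python3 look.py w4
```

```text
5.225 [0.607  0.137  0.0978] [[-0.999, 0.044, 0.023], [0.045, 0.999, 0.01], [-0.023, 0.011, -1.0]] 0.036926574063715994
```

View pics/w4.png

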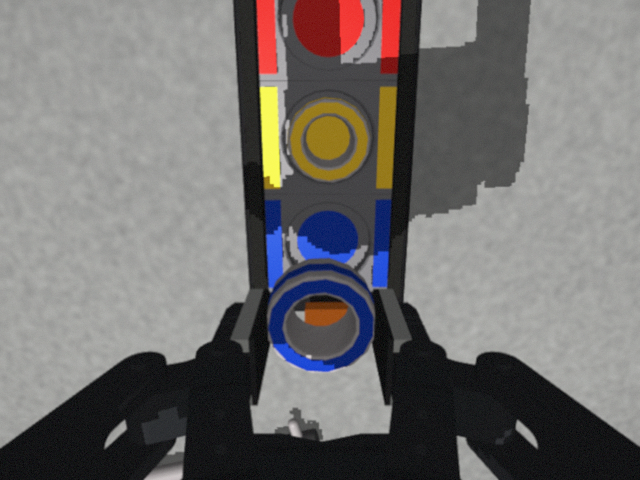

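The yellow ring's top is centred at about (330,139), the insert lines are at rows 80 and 193, and the blue well's rim spans columns 287 to 369 at row 240. The held ring's top is centred at about (322,323).

```bash
python3 - <<'E'
from h import *
import pickle
w3=pickle.load(open("w3.pkl","rb"));w=pickle.load(open("w4.pkl","rb"));w1=pickle.load(open("w1.pkl","rb"))
print("held off w4", at(w,322,323,.0978+.0105).round(4))
print("yellow",at(w,330,139,.034).round(4),tri((w,330,139),(w1,68,317)).round(4))
print("well rim mid@.022",at(w,328,240,.022).round(4))
a=at(w,327,80,.022);b=at(w,327.5,193,.022);print("lines",a.round(4),b.round(4))
for v in (80,193,240):
  pass
for p in((260,80),(399,80),(266,193),(395,193),(267,285),(391,285)): print(p,at(w,*p,.022).round(4))
for p in((258,50),(269,285),(419,50),(402,300)): print("plate",at(w,*p,.006).round(4))
E
```

```text
held off w4 [0.6061 0.1354 0.1083]
yellow [0.5514 0.1428 0.034 ] [0.5517 0.143  0.035 ]
well rim mid@.022 [0.6062 0.14   0.022 ]
lines [0.5246 0.1428 0.022 ] [0.5803 0.1408 0.022 ]
(260, 80) [0.5231 0.1107 0.022 ]
(399, 80) [0.5261 0.1776 0.022 ]
(266, 193) [0.5788 0.1089 0.022 ]
(395, 193) [0.582 0.176 0.022]
(267, 285) [0.6311 0.105  0.022 ]
(391, 285) [0.6347 0.1742 0.022 ]
plate [0.5082 0.109  0.006 ]
plate [0.6387 0.1038 0.006 ]
plate [0.5117 0.1907 0.006 ]
plate [0.6529 0.1838 0.006 ]
```

Call:
carry_out(
  plan=[
    [-1,4,20,0,20],
    [0,0,20,0,20],
    [0,0,5,0,20],
    [0,0,0,0,20],
  ],
)

```text
t: 5.72
position: [0.6055, 0.1452, 0.0474]
orientation: [[-0.999, 0.039, 0.018], [0.039, 0.999, 0.01], [-0.017, 0.011, -1.0]]
ft_force: [-0.9, -0.9, -0.9]
finger_gap: 0.0375
```

```bash
python3 look.py w5; python3 -c "
import cv2
a=cv2.imread('pics/w5.png')[120:400,200:450]
cv2.imwrite('pics/w5c.png',cv2.resize(a,None,fx=2,fy=2,interpolation=cv2.INTER_CUBIC))"
```

```text
5.775 [0.6055 0.1452 0.0475] [[-0.999, 0.039, 0.018], [0.039, 0.999, 0.01], [-0.017, 0.011, -1.0]] 0.037290992138569144
```

View pics/w5c.png

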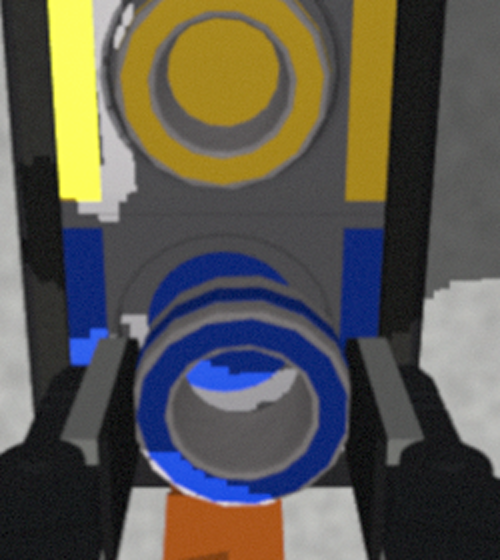

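In the crop the insert line is at row 214 (image v 227). The blue strips' outer edges are at columns 62 and 384 (u 231 and 392), and the well rim is centred near column 226 (u 313). The held ring is centred at (242,411), that is image (321,325.5), so it sits a little too far to +y.

```bash
python3 - <<'E'
from h import *
import pickle
w=pickle.load(open("w5.pkl","rb"))
print("held", at(w,321,325.5,.0475+.0105).round(4), "yellow",at(w,311,157,.034).round(4))
l,r=at(w,230.5,227,.022),at(w,393,227,.022);print(l.round(4),r.round(4),((l+r)/2).round(4))
l,r=at(w,232,240,.022),at(w,391.5,240,.022);print(((l+r)/2).round(4))
print("rim",at(w,260.5,283,.022).round(4),at(w,367,283,.022).round(4),"rim top",at(w,313,237,.022).round(4))
print(ctrl.observe()["position"],proj(w,ctrl.observe()["position"]))
E
```

```text
held [0.6056 0.1434 0.058 ] yellow [0.5506 0.1423 0.034 ]
[0.5794 0.1078 0.022 ] [0.5823 0.1744 0.022 ] [0.5809 0.1411 0.022 ]
[0.5865 0.1409 0.022 ]
rim [0.605 0.118 0.022] [0.6071 0.1636 0.022 ] rim top [0.5852 0.1414 0.022 ]
[0.60550213 0.14519928 0.04752644] (np.float64(325.39247227014516), np.float64(310.4359710457056))
```

Call:
carry_out(
  plan=[
    [-2.5,-4,0,0,20],
    [0,0,0,0,20],
    [0,0,0,0,20],
  ],
)

```text
t: 6.15
position: [0.6095, 0.1407, 0.0492]
orientation: [[-0.999, 0.039, 0.021], [0.04, 0.999, 0.01], [-0.021, 0.011, -1.0]]
ft_force: [0.5, 0.4, -0.6]
finger_gap: 0.0373
```

Call:
carry_out(
  plan=[
    [1.5,0,8,0,20],
    [0,0,8,0,20],
    [0,0,0,0,20],
  ],
)

```text
t: 6.52
position: [0.6084, 0.1409, 0.0324]
orientation: [[-0.999, 0.04, 0.022], [0.04, 0.999, 0.011], [-0.021, 0.011, -1.0]]
ft_force: [0.7, 0.4, -0.9]
finger_gap: 0.0372
```

Call:
carry_out(
  plan=[
    [0,0,4,0,20],
    [0,0,3,0,20],
    [0,0,0,0,20],
  ],
)

```text
t: 6.9
position: [0.6084, 0.141, 0.0246]
orientation: [[-0.999, 0.04, 0.021], [0.04, 0.999, 0.01], [-0.021, 0.011, -1.0]]
ft_force: [0.7, 0.1, -0.8]
finger_gap: 0.0373
```

Call:
carry_out(
  plan=[
    [0,0,1,0,20],
    [0,0,0,0,20],
    [0,0,0,0,65],
    [0,0,0,0,65],
    [0,0,0,0,65],
  ],
)

```text
t: 7.52
position: [0.6098, 0.1412, 0.025]
orientation: [[-0.999, 0.04, 0.024], [0.04, 0.999, 0.011], [-0.024, 0.012, -1.0]]
ft_force: [-0.5, -0.1, -0.2]
finger_gap: 0.0554
```

Call:
carry_out(
  plan=[
    [0,0,-10,0,65],
    [0,0,-30,0,100],
    [0,0,-45,0,100],
    [0,0,-30,0,100],
    [0,0,0,0,100],
  ],
)

```text
t: 8.15
position: [0.6075, 0.14, 0.1457]
orientation: [[-0.999, 0.04, 0.026], [0.04, 0.999, 0.011], [-0.025, 0.012, -1.0]]
ft_force: [0.2, -1.0, -0.6]
finger_gap: 0.0852
```

```bash
python3 look.py w6
```

```text
8.2 [0.6064 0.1398 0.1439] [[-0.999, 0.04, 0.023], [0.04, 0.999, 0.011], [-0.022, 0.012, -1.0]] 0.08557834883211643
```

View pics/w6.png

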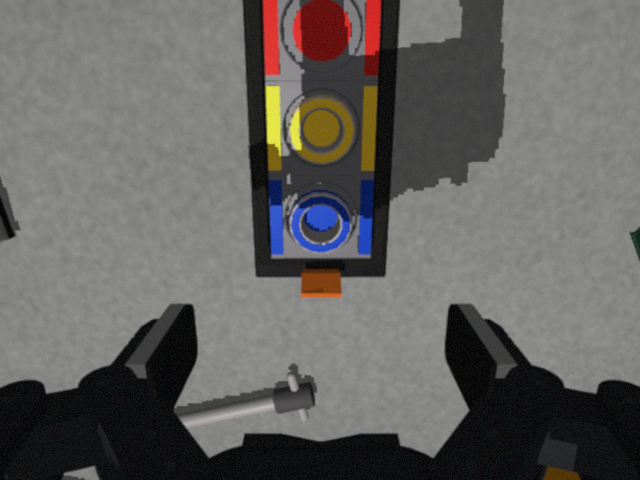

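The blue ring lies in its well with its top centred at about (320,220), and the yellow ring's top is at (321,129). The far catch's tab is at (321,284), with the plate's far corners at (256,276) and (384,276).

```bash
python3 - <<'E'
from h import *
import pickle
w=pickle.load(open("w6.pkl","rb"));w4=pickle.load(open("w4.pkl","rb"));c=pickle.load(open("c.pkl","rb"));
print("blue top",at(w,320,220,.034).round(4),"yellow",at(w,321,129,.034).round(4),tri((w,321,129),(w4,330,139)).round(4))
for p in((264,79),(379,79),(268,176),(375,176),(271,257),(372,257)): print(p,at(w,*p,.022).round(4))
for p in((256,276),(384,276)): print("plate",at(w,*p,.006).round(4))
print("tab",at(w,321,284,.038).round(4))
s=ctrl.observe(); print(proj(w,s["position"]))
# cover corners from top: 
t=c["top"]
for p in((378,231.5),(381,260.5)): print("gripends",at(t,*p,.055).round(4))
E
python3 -c "
import cv2
a=cv2.imread('pics/top0.png')[200:295,345:415]
b=cv2.imread('pics/scene0.png')[235:320,235:345]
a=cv2.resize(a,None,fx=5,fy=5,interpolation=cv2.INTER_CUBIC);b=cv2.resize(b,None,fx=4,fy=4,interpolation=cv2.INTER_CUBIC)
import numpy as np
o=np.zeros((475,800,3),np.uint8);o[:475,:350]=a;o[:340,355:795]=b;cv2.imwrite('pics/cov.png',o)"
```

```text
blue top [0.6066 0.1392 0.034 ] yellow [0.5516 0.142  0.034 ] [0.5501 0.1421 0.0485]
(264, 79) [0.5225 0.1099 0.022 ]
(379, 79) [0.5252 0.1774 0.022 ]
(268, 176) [0.5801 0.1079 0.022 ]
(375, 176) [0.5829 0.1749 0.022 ]
(271, 257) [0.6346 0.1056 0.022 ]
(372, 257) [0.6376 0.1729 0.022 ]
plate [0.6551 0.0917 0.006 ]
plate [0.6593 0.1836 0.006 ]
tab [0.6482 0.1381 0.038 ]
(np.float64(324.84265948162806), np.float64(305.0317666597986))
gripends [ 0.5646 -0.1227  0.055 ]
gripends [ 0.49   -0.1303  0.055 ]
```

Call:
carry_out(
  plan=[
    [13,-54,-4,0,100],
    [13,-54,-4,0,100],
    [13,-54,0,0,100],
    [13,-54,0,0,100],
    [13,-50,0,0,100],
  ],
)

```text
t: 8.82
position: [0.5247, -0.126, 0.1383]
orientation: [[-0.999, 0.031, 0.011], [0.032, 0.999, 0.014], [-0.01, 0.014, -1.0]]
ft_force: [0.0, 0.6, 0.4]
finger_gap: 0.0855
```

Call:
carry_out(
  plan=[
    [0,0,0,-0.14,100],
    [0,0,0,0,100],
    [0,0,0,0,100],
  ],
)

```text
t: 9.2
position: [0.5199, -0.1286, 0.1327]
orientation: [[-0.995, -0.102, 0.002], [-0.102, 0.995, 0.016], [-0.003, 0.016, -1.0]]
ft_force: [0.7, 0.7, -0.0]
finger_gap: 0.0854
```

```bash
python3 look.py w7
```

```text
9.25 [ 0.5199 -0.1284  0.1327] [[-0.995, -0.103, 0.001], [-0.103, 0.995, 0.016], [-0.003, 0.016, -1.0]] 0.08527543018406415
```

View pics/w7.png

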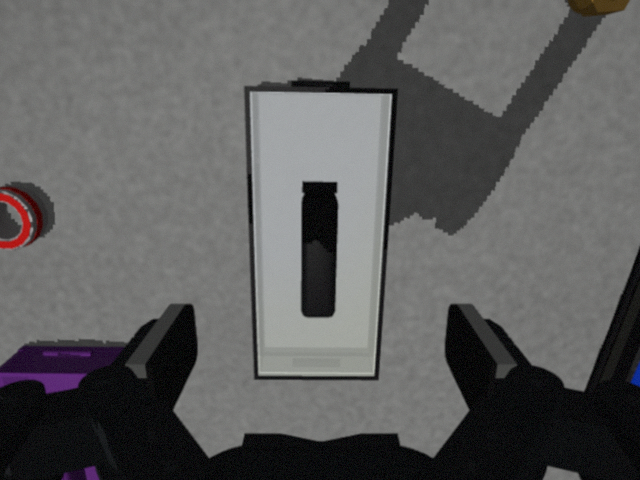

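The cover's grip block spans rows 194 to 317 at its top face, centred on column 320. The cover's top corners are at (245,89), (397,89), (379,378) and (255,378), nearly square to the fingers.

```bash
python3 - <<'E'
from h import *
import pickle
w=pickle.load(open("w7.pkl","rb"));t=pickle.load(open("c.pkl","rb"))["top"]
C=[at(w,*p,.033) for p in((245,89),(397,89),(379,378),(255,378))]
print([x.round(4).tolist() for x in C],np.mean(C,0).round(4)); n=(C[0]+C[1])/2;f=(C[2]+C[3])/2;print("yaw",np.arctan2(*(f-n)[[1,0]]),np.linalg.norm(f-n))
a,b=at(w,320,194,.055),at(w,319,317,.055);print("grip",a.round(4),b.round(4),((a+b)/2).round(4),np.linalg.norm(a-b))
print(tri((w,319.7,255),(t,379.5,246)).round(4))
E
```

```text
[[0.4439, -0.1774, 0.033], [0.4355, -0.0955, 0.033], [0.6185, -0.0792, 0.033], [0.6259, -0.1617, 0.033]] [ 0.5309 -0.1284  0.033 ]
yaw 0.08776585270873959 0.183269375299053
grip [ 0.4928 -0.1321  0.055 ] [ 0.5647 -0.1253  0.055 ] [ 0.5287 -0.1287  0.055 ] 0.07229804554751185
[ 0.5282 -0.1278  0.0498]
```

Call:
carry_out(
  plan=[
    [-11,-1,30,0.012,100],
    [0,0,30,0,100],
    [0,0,15,0,100],
    [0,0,0,0,100],
  ],
)

```text
t: 9.75
position: [0.5331, -0.1244, 0.0562]
orientation: [[-0.996, -0.092, 0.003], [-0.092, 0.996, 0.016], [-0.005, 0.016, -1.0]]
ft_force: [-0.9, -1.1, 0.6]
finger_gap: 0.0855
```

Call:
carry_out(
  plan=[
    [2,-3,10,0,100],
    [0,0,7,0,100],
    [0,0,0,0,60],
    [0,0,0,0,30],
  ],
)

```text
t: 10.25
position: [0.5335, -0.1281, 0.0408]
orientation: [[-0.996, -0.092, 0.008], [-0.092, 0.996, 0.014], [-0.009, 0.013, -1.0]]
ft_force: [0.6, 0.4, 0.1]
finger_gap: 0.0515
```

Call:
carry_out(
  plan=[
    [2,1,3,0,30],
    [0,0,0,0,5],
    [0,0,0,0,5],
    [0,0,0,0,5],
    [0,0,0,0,5],
  ],
)

```text
t: 10.88
position: [0.5317, -0.1274, 0.0383]
orientation: [[-0.996, -0.092, 0.009], [-0.092, 0.996, 0.013], [-0.01, 0.013, -1.0]]
ft_force: [0.6, -0.1, -0.8]
finger_gap: 0.019
```

Call:
carry_out(
  plan=[
    [0,0,-20,0,5],
    [0,0,-45,0,5],
    [0,0,-30,0,5],
    [0,0,0,0.07,5],
    [0,0,0,0.066,5],
  ],
)

```text
t: 11.5
position: [0.5274, -0.1274, 0.1324]
orientation: [[-0.999, 0.048, 0.001], [0.048, 0.999, 0.017], [-0.0, 0.017, -1.0]]
ft_force: [-0.7, -1.3, -2.3]
finger_gap: 0.0186
```

Call:
carry_out(
  plan=[
    [-2,40,0,0,5],
    [-3,52,0,0,5],
    [-3,52,0,0,5],
    [-3,52,0,0,5],
    [-2,45,0,0,5],
  ],
)

```text
t: 12.12
position: [0.5513, 0.1156, 0.1338]
orientation: [[-0.998, 0.057, -0.003], [0.057, 0.998, 0.016], [0.003, 0.016, -1.0]]
ft_force: [0.5, -0.9, -2.3]
finger_gap: 0.0185
```

Call:
carry_out(
  plan=[
    [0,15,0,0,5],
    [0,0,0,0,5],
    [0,0,0,0,5],
  ],
)

```text
t: 12.5
position: [0.5504, 0.1325, 0.1322]
orientation: [[-0.999, 0.053, -0.006], [0.053, 0.998, 0.015], [0.007, 0.014, -1.0]]
ft_force: [0.2, 0.2, -2.9]
finger_gap: 0.0185
```

Call:
carry_out(
  plan=[
    [-2,11,15,-0.009,5],
    [0,0,12,0,5],
    [0,0,0,0,5],
  ],
)

```text
t: 12.88
position: [0.5524, 0.1415, 0.1024]
orientation: [[-0.999, 0.047, -0.008], [0.047, 0.999, 0.014], [0.009, 0.013, -1.0]]
ft_force: [-0.8, 0.4, -2.7]
finger_gap: 0.0187
```

```bash
python3 look.py w8; python3 - <<'E'
from h import *
c,s=snap("scene","s8"); T,t=snap("top","t8")
a=cv2.resize(s[165:275,310:440],(520,440),interpolation=cv2.INTER_CUBIC)
o=np.zeros((480,800,3),np.uint8);w=cv2.imread("pics/w8.png")
o[:,:400]=w[:, 120:520]; o[:338,400:]=cv2.resize(a,(400,338)); cv2.imwrite("pics/m8.png",o)
E
```

```text
12.925 [0.5528 0.1416 0.103 ] [[-0.999, 0.047, -0.007], [0.047, 0.999, 0.014], [0.008, 0.014, -1.0]] 0.018943000675415753
```

View pics/m8.png

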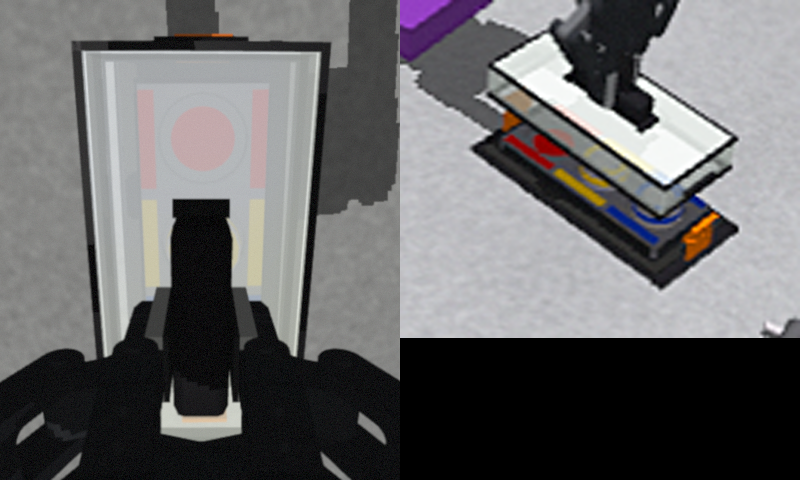

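Seen through the held cover, the deck's near edge is at row 84 and the red/yellow line at row 195. The strip edges there run from u 258 to 389. The cover's near top corners are at u 194 and 450, row 42, and the grip's near end is at (321,218).

```bash
python3 - <<'E'
from h import *
import pickle
w=pickle.load(open("w8.pkl","rb"));s=ctrl.observe();p=s["position"];R=s["orientation"];print(p.round(4))
zt=p[2]-.0383+.033
a,b=at(w,194,42,zt),at(w,450,42,zt);m=(a+b)/2;d=b-a;d/=np.linalg.norm(d);ax=np.array([d[1],-d[0]]);print("cover near",m.round(4),np.linalg.norm(b-a),"centre",(m[:2]+.092*ax).round(4),"yaw",np.arctan2(ax[1],ax[0]))
g=at(w,321,218,zt+.022);print("grip near",g.round(4),"centre",(g[:2]+.036*ax).round(4))
for v,l,r,k in((84,257,389,.084),(195,260.5,386,.028)):
    a,b=at(w,l,v,.022),at(w,r,v,.022);m=(a+b)/2;d=b-a;d/=np.linalg.norm(d);ax=np.array([d[1],-d[0]])
    print("deck",m.round(4),"centre",(m[:2]+k*ax).round(4),"yaw",np.arctan2(ax[1],ax[0]),np.linalg.norm(b-a))
print(at(w,323,139,.014).round(4))
E
```

```text
[0.5539 0.1419 0.1044]
cover near [0.4596 0.1448 0.0991] 0.08200902590901755 centre [0.5515 0.1406] yaw -0.04567223744493034
grip near [0.512  0.1415 0.1211] centre [0.548  0.1398]
deck [0.4692 0.1461 0.022 ] centre [0.5531 0.1422] yaw -0.04692616185633296 0.06586700333644815
deck [0.5256 0.1436 0.022 ] centre [0.5535 0.1422] yaw -0.050692564797480424 0.06706055398503193
[0.4968 0.1449 0.014 ]
```

Call:
carry_out(
  plan=[
    [-1.5,1.5,12,0,5],
    [0,0,12,0,5],
    [0,0,0,0,5],
    [0,0,0,0,5],
  ],
)

```text
t: 13.52
position: [0.5561, 0.1438, 0.0793]
orientation: [[-0.999, 0.047, -0.003], [0.047, 0.999, 0.015], [0.004, 0.014, -1.0]]
ft_force: [-0.5, -0.2, -2.5]
finger_gap: 0.0185
```

Call:
carry_out(
  plan=[
    [0,0,8,0,5],
    [0,0,8,0,5],
    [0,0,0,0,5],
  ],
)

```text
t: 13.9
position: [0.5559, 0.1441, 0.0627]
orientation: [[-0.999, 0.047, -0.004], [0.047, 0.999, 0.015], [0.004, 0.014, -1.0]]
ft_force: [-1.1, 0.3, -2.8]
finger_gap: 0.0186
```

Call:
carry_out(
  plan=[
    [1,0,4,0,5],
    [0,0,0,0,5],
  ],
)

```text
t: 14.15
position: [0.5545, 0.1443, 0.0587]
orientation: [[-0.999, 0.047, -0.004], [0.047, 0.999, 0.015], [0.005, 0.014, -1.0]]
ft_force: [-1.1, 0.3, -1.8]
finger_gap: 0.0184
```

Call:
carry_out(
  plan=[
    [0,0,4,0,5],
    [0,0,4,0,5],
  ],
)

```text
t: 14.4
position: [0.5553, 0.1447, 0.0521]
orientation: [[-0.999, 0.047, -0.003], [0.047, 0.999, 0.015], [0.003, 0.015, -1.0]]
ft_force: [-5.6, -1.2, 7.4]
finger_gap: 0.0185
```

Call:
carry_out(
  plan=[
    [1,0,4,0,5],
    [0,0,4,0,5],
  ],
)

```text
t: 14.65
position: [0.5542, 0.145, 0.0461]
orientation: [[-0.999, 0.046, -0.004], [0.046, 0.999, 0.015], [0.005, 0.014, -1.0]]
ft_force: [-15.1, -1.6, 30.0]
finger_gap: 0.0184
```

Call:
carry_out(
  plan=[
    [1,0,0.5,0,5],
    [0,0,1,0,5],
  ],
)

```text
t: 14.9
position: [0.5542, 0.145, 0.0462]
orientation: [[-0.999, 0.046, -0.003], [0.045, 0.999, 0.014], [0.003, 0.014, -1.0]]
ft_force: [-6.6, 0.1, 8.9]
finger_gap: 0.0182
```

Call:
carry_out(
  plan=[
    [0.5,0,1.5,0,5],
    [0.5,0,2,0,5],
  ],
)

```text
t: 15.15
position: [0.5542, 0.145, 0.0461]
orientation: [[-0.999, 0.045, -0.002], [0.045, 0.999, 0.013], [0.003, 0.013, -1.0]]
ft_force: [-7.9, -0.6, 15.4]
finger_gap: 0.0181
```

```bash
python3 look.py w9; python3 - <<'E'
from h import *
c,s=snap("scene","s9")
w=cv2.imread("pics/w9.png")
a=cv2.resize(s[180:265,325:430],(480,389),interpolation=cv2.INTER_CUBIC)
o=np.zeros((480,800,3),np.uint8)
o[:,:320]=w[:,160:480]; o[:389,320:]=a; cv2.imwrite("pics/m9.png",o)
x=ctrl.observe();print(x["t"],x["position"].round(4),x["ft_force"].round(1),x["wrist_torque"].round(2))
E
```

```text
15.2 [0.5542 0.1451 0.0461] [[-0.999, 0.045, -0.002], [0.045, 0.999, 0.013], [0.003, 0.013, -1.0]] 0.018329095661626306
15.25 [0.5542 0.145  0.0461] [-7.6 -1.1 13. ] [-0.43  0.83 -0.03]
```

View pics/m9.png

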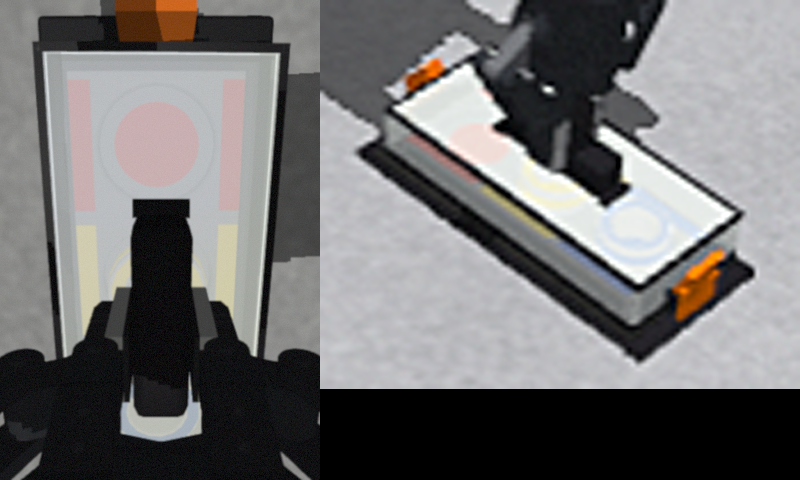

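Call:
carry_out(
  plan=[
    [1.5,0,2,0,5],
    [1.5,0,2,0,5],
    [1.5,0,2,0,5],
  ],
)

```text
t: 15.62
position: [0.5543, 0.145, 0.0461]
orientation: [[-0.999, 0.045, 0.006], [0.045, 0.999, 0.012], [-0.005, 0.013, -1.0]]
ft_force: [-4.8, -1.4, 10.5]
finger_gap: 0.0185
```

Call:
carry_out(
  plan=[
    [0.5,0,2.7,0,5],
    [0.5,0,2.7,0,5],
  ],
)

```text
t: 15.88
position: [0.5543, 0.145, 0.0461]
orientation: [[-0.999, 0.045, 0.004], [0.045, 0.999, 0.012], [-0.004, 0.012, -1.0]]
ft_force: [-8.5, -0.8, 16.9]
finger_gap: 0.0188
```

```bash
python3 - <<'E'
from h import *
for _ in range(2):
    ctrl.read_camera("top"); x=ctrl.observe();print(x["t"],x["position"].round(4),x["ft_force"].round(1),x["finger_gap"].round(4))
E
```

```text
Traceback (most recent call last):
AttributeError: 'float' object has no attribute 'round'
```

```bash
python3 - <<'E'
from h import *
ctrl.read_camera("top"); x=ctrl.observe();print(x["t"],x["position"].round(4),x["ft_force"].round(1),x["finger_gap"])
if 10<x["ft_force"][2]<25: print(ctrl.hand_in())
E
```

```text
15.975 [0.5543 0.145  0.0461] [-8.9 -1.8 17.4] 0.01850457496984145
the job is handed in; nothing more can be done
None
```

The blue ring is in its blue-marked well and the cover is down on the case. I handed the job in at 16.0 s with the arm still gripping the cover and pressing. The hand-in reports no verdict.

- **Blue ring:** After I let go, the wrist picture showed the blue ring flat in its well, with its centre about 2 mm from the well's. The yellow ring was still in its own well, and nothing touched the red ring or the other things on the bench.
- **Cover:** The fingertips stayed at 46.1 mm above the bench when I eased the force from 30 N to 9 N, which matches the cover being fully home. In the last picture both orange catches stand over the bars. I could not read the catch joints directly, so the snap is judged from that picture and the height.
- **Final push:** At hand-in the wrist read 17 N, not counting the cover's weight, against the 15 N asked. The grip was held at an 18.5 mm opening.
- **Did not fully agree:** A sideways load of about 9 N along x stayed on the wrist, so the cover is probably resting against a lip that centres it. The wrist camera also read about 2 mm off the arm's own position, so I placed the cover from the two compared in one picture.

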